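# Pick the kit part that matches the sample

### The arm

A 6-joint arm with a two-finger parallel gripper is mounted at the origin on the work surface. World frame = base frame: x ahead of the robot, y to its left, z up, the work surface at z = 0. Lengths are in m, angles in rad, forces in N, time in s.
With the tool pointing down it reaches from about 0.35 to 0.975 m from the base axis. Payload 4.9 kg.
Tool frame: the origin (TCP) lies on the centre line of the jaws, within the pads' length; the fingertips stand 17 mm ahead of it and the grasp point (between the pads) lies 2 mm behind it; x points along the fingers, y is the direction in which the jaws open and shut, and the axes are right-handed (so a half turn about x gives the same grasp; the last joint's range is limited). The gripper opens to 85 mm and grips with 20 to 120 N. Pads are 22 mm wide; open, the fingers measure 114 mm over their backs; the gripper's body (76 mm by 85 mm) begins 54 mm behind the grasp point. The pads swing forward as they close: fully open they stand 13 mm farther back than shut.
Start: joints at [1.23, 0.053, 1.613, -0, 1.476, -0.119], TCP at [0.137, 0.61, 0.219] pointing down, gripper open.
Joint ranges: [-3.01, 3.01], [-1.01, 2.22], [0.06, 2.58], [-1.02, 4.17], [0.09, 2.62], [-3.14, 3.14]. Speed limits (rad/s): [2.57, 2.57, 3.14, 3.14, 3.14, 3.14].

### API

Orientations are given as a unit quaternion [w, x, y, z].
In Python, from plant import status, viewer, manip gives the robot as it stands.
- The arm moves only by the tool drive_tool, never from a script. Its argument "plan" is a list of rows, each a list of 4 numbers: the shift along the tool's x, y, z in m, then the turn about the tool's x in units of 8 degrees (1.0 is 8 degrees). A call has 1 to 12 rows; each row is the pose to reach, as a shift and turn from the pose commanded when the call began, along the tool's axes at that moment; what a row does not reach only later rows make up. A row lasts 1/10 s, in which the tool goes at most 50 mm and 8.59 degrees, less where a joint would pass 70% of its speed; a pose out of reach is approached as far as the arm can. A call with a gripper value outside its range is refused whole. "fingers" is the finger opening in m, from 0 to 0.0854, set as the call begins (left out, the last holds). The fingers move at their own pace and stop on an object; the grip force is fixed at half the most. Time passes only in rows, so rows that repeat a pose let the fingers close. It gives the time, the measured TCP pose, the force and the opening at its end, in the units of the state.
- status.state(): the state, without advancing time (a new reading comes with each control period).
- viewer.grab_frame(name): name is "scene" or "top" or "wrist"; returns the picture (384x512x3 uint8, blue, green, red); there is no depth.
- viewer.calibration(name): a dict with "vfov" (degrees; the focal length in pixels is half the picture's height over the tangent of half this angle, whatever the lens; pixels are square), "cx", "cy" (the principal point, pixels), "rvec" (rotation vector, rad) and "tvec" (3), from world to camera coordinates, as OpenCV has them. Camera axes: x right, y down, z forward; pixel columns grow to the right and rows downward; lengths in m; the calibration is good to about 2 mm. A picture is of the moment at which its call begins: read the wrist's pose just before it. calibration takes no time and is no camera call; for the wrist camera it gives the pose at the moment of the call.
- manip.job_done(): hands the job in, once; it reports no verdict.
The state is a dict: "time": time; "joint_pos": joint angles; "joint_vel": joint speeds; "joint_efforts": joint torques, N m; "tool_pos": TCP position; "tool_rot": TCP orientation; "contact_force": force on the tool from outside, world axes, zero at the start; "ft_torque": the same for the moment, N m; "gripper_width": opening from 0.0 (shut) to 1.0 (fully open).
Only numpy, scipy, OpenCV 4.12 (cv2) and the standard library are available. Lean on these libraries where they do the work, as an engineer would, in place of code of your own. Each camera call takes 0.05 s, during which the arm holds its last target. There are 200 camera calls.

### The job

We are packing wooden model kits by sample. Look at the sample fixed in the kit tray that lies next to the parts bins, take the plywood part of the same shape out of its bin and lay it flat in that tray's empty compartment. Leave the other part in its bin; the second tray, set aside farther from the bins, is for later.

Things in the scene. Friction and masses are not known exactly. Their poses are not given: they have to be found in the camera images.
- tray_cam: Dark grey kit tray, fixed, 295 (its x) by 150 mm, 18 high, walls and floor 5 thick. Origin: centre of its underside; x points away from the robot within 0.15 rad. A divider makes two compartments 140 x 140 mm inside: the one nearer the robot is empty (centre at x -72.5 mm); in the far one a sample cam like cam is fixed.
- tray_bracket: Same tray and axes, but the fixed sample in its far compartment is a bracket like bracket. Of the two trays, the one next to the bins (y above -0.3 m) is in use and shows which part is wanted; the other waits farther from the bins (y below -0.42 m).
- cam: Pear-shaped plywood cam, 12 mm thick, 30 g, flat in the middle of a grey bin at any yaw. Origin: underside, centre of the 48 mm round end (grip here along y); x points to the nose (tip at 46 mm, radius 10); z up. Bins: 140 x 140 mm inside, floor 9 mm above the table, rim at 32 mm; three in a row, order varies, the third packed with fixed straight straps.
- bracket: Flat L-shaped plywood bracket, 12 mm thick, 30 g, legs 20 mm wide, flat in the middle of another such bin at any yaw. Origin: underside, on the long leg's centre line, 34 mm from its free end (grip here along y, 20 mm); x along the long leg to the corner (x -34 to 42 mm); the short leg goes from the corner to +y (x 22 to 42, up to y 42 mm); z up.
There are look-alikes about, which are no part of the job. Leave any black or turquoise look-alike of the cam alone. Leave any black or blue look-alike of the bracket alone.

How it is judged:
At the end, for the whole second after the job is handed in: The part matching the sample in the tray by the bins rests in that tray's empty compartment, flat within 10 degrees, underside within 5 mm of its floor, origin within 60 mm of its centre along both sides; the other part is within 50 mm of where it was (((world y of tray_cam above -0.36 m and x of cam in the frame of tray_cam between -0.1325 and -0.0125 m and y of cam in the frame of tray_cam between -0.06 and 0.06 m and z of cam in the frame of tray_cam between 0 and 0.01 m and angle between cam's own z axis and vertical below 0.17 rad and linear speed of cam below 0.02 m/s and distance of bracket from where it was at the start of the episode below 0.05 m) or (world y of tray_bracket above -0.36 m and x of bracket in the frame of tray_bracket between -0.1325 and -0.0125 m and y of bracket in the frame of tray_bracket between -0.06 and 0.06 m and z of bracket in the frame of tray_bracket between 0 and 0.01 m and angle between bracket's own z axis and vertical below 0.17 rad and linear speed of bracket below 0.02 m/s and distance of cam from where it was at the start of the episode below 0.05 m))); the robot touches nothing.
It fails at once if the part that does not match is lifted or knocked out of its bin (above 60 mm or more than 80 mm away) ((world y of tray_cam above -0.36 m and (distance of bracket from where it was at the start of the episode above 0.08 m or height (world z) of bracket above 0.06 m)) or (world y of tray_bracket above -0.36 m and (distance of cam from where it was at the start of the episode above 0.08 m or height (world z) of cam above 0.06 m))).
It also fails if it takes over 34 s, if anything falls off the work surface, if the arm or the gripper's body presses on something with over 40 N, if the wrist force passes 120 N, or if a joint passes its speed limit or range.

## Working session

There is one attempt and no reset: what is moved stays moved. The work goes in short steps, Python scripts to look and compute and a tool call to move; the robot and the scene stay as the last step left them, time stands still between calls to the robot, and variables do not carry over. Pictures are saved under pics/ and viewed, about 8 in all and at most 12, crops included, and the job is handed in when it is done.

Besides the shell and the picture viewer there is one more tool, called after "Request:" as name([rows], argument=value, ...), one row to a line, values as JSON. drive_tool: Moves the arm, as the interface text tells. Its arguments: {"type":"object","properties":{"plan":{"type":"array","items":{"type":"array","items":{"type":"number"}}},"fingers":{"type":"number"}},"required":["plan"]}

```bash
mkdir -p pics; ls; cat > h.py <<'E'
import numpy as np, cv2
from plant import status, viewer, manip
def cal(n):
    c=viewer.calibration(n); f=192/np.tan(np.radians(c['vfov'])/2)
    K=np.array([[f,0,c['cx']],[0,f,c['cy']],[0,0,1]]); R=cv2.Rodrigues(np.array(c['rvec'],float))[0]
    return c,K,R,np.array(c['tvec'],float).ravel()
def ray(n,uv,z,C=None):
    c,K,R,t=C or cal(n)
    uv=np.atleast_2d(uv).astype(float)
    if c.get('dist') is not None: uv=cv2.undistortPoints(uv[:,None],K,np.array(c['dist']),P=K)[:,0]
    d=(np.linalg.inv(K)@np.c_[uv,np.ones(len(uv))].T).T@R
    o=-R.T@t
    return o+d*((z-o[2])/d[:,2])[:,None]
E
python3 - <<'E'
from h import *
print(status.state())
for n in('top','scene','wrist'):
    C=cal(n); im=viewer.grab_frame(n); cv2.imwrite(f'pics/{n}0.png',im); print(n,C[0],(-C[2].T@C[3]).round(3))
a=cv2.imread('pics/top0.png');b=cv2.imread('pics/scene0.png')
cv2.imwrite('pics/top0b.png',cv2.resize(a,(800,600),interpolation=cv2.INTER_CUBIC))
E
```

```text
pics
{'time': 0.0, 'joint_pos': array([ 1.22995320e+00,  5.33655197e-02,  1.61428761e+00, -8.84786913e-06,
        1.47597256e+00, -1.19008164e-01]), 'joint_vel': array([-0.00051888, -0.00056999,  0.0009591 ,  0.00052453, -0.00024411,
       -0.00123111]), 'joint_efforts': array([-1.41753120e-03, -3.93665850e+01, -3.70178461e+01, -3.49766096e-04,
        7.07642699e-03,  1.63692300e-07]), 'tool_pos': array([0.13730484, 0.60907753, 0.21776148]), 'tool_rot': array([ 0.70260047,  0.07756887,  0.70292204, -0.07897003]), 'contact_force': array([-1.10345782,  0.7872622 ,  0.93726916]), 'ft_torque': array([-0.00196337, -0.01075247,  0.00195247]), 'gripper_width': 0.9972118749028895}
top {'vfov': 44.57670424971351, 'cx': 256.53171501231975, 'cy': 193.35518851666583, 'rvec': array([ 2.12697456, -2.15685927,  0.15862153]), 'tvec': array([0.02574908, 0.57466053, 1.36877921])} [0.363 0.015 1.44 ]
scene {'vfov': 56.81742873742767, 'cx': 258.9445346903978, 'cy': 185.53150791177586, 'rvec': array([ 1.84391221,  1.96558123, -0.58554247]), 'tvec': array([-0.00480993, -0.47021452,  1.38630874])} [1.143 0.086 0.91 ]
wrist {'vfov': 70.87037961124416, 'cx': 255.55241506614342, 'cy': 192.41444924305654, 'rvec': array([-2.26615215, -1.81163442, -0.26288051]), 'tvec': array([-0.62324497, -0.03863822,  0.38039703])} [0.067 0.625 0.374]
```

View pics/top0b.png

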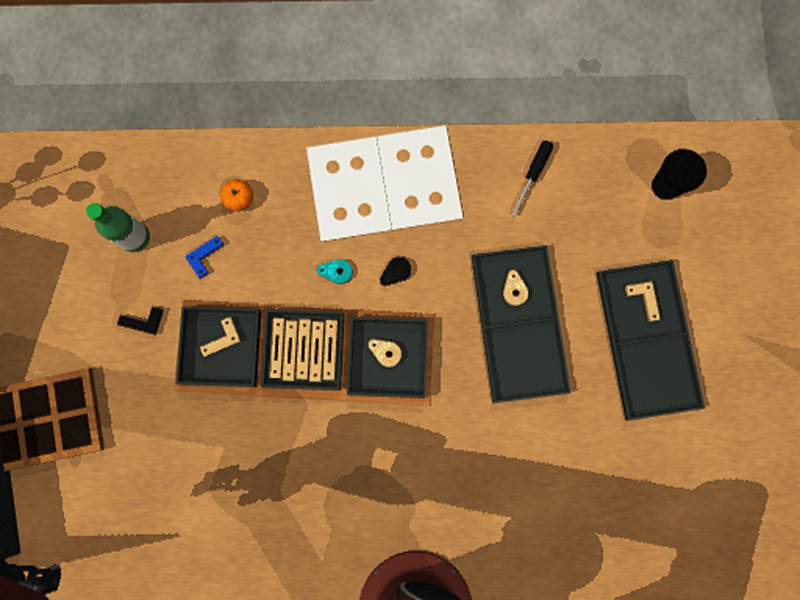

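View pics/scene0.png

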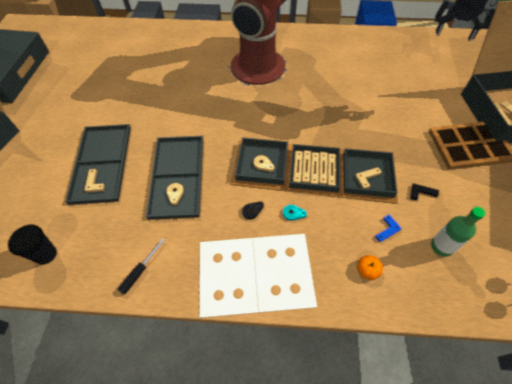

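The tray near the bins (enlarged 520,325) holds a cam sample. So the wanted part is the plywood cam in the right-hand bin (385,352). The turquoise (337,271) and black (397,270) look-alikes lie on the table, and the other plywood cam (515,288) is the fixed sample. Next I'll measure and confirm with one crop.

```bash
cat > m.py <<'E'
from h import *
def cam_of(im,n,roi,z,C=None):   # roi x0,y0,x1,y1
    x0,y0,x1,y1=roi; s=8
    c=cv2.resize(im[y0:y1,x0:x1],None,fx=s,fy=s,interpolation=cv2.INTER_CUBIC)
    hsv=cv2.cvtColor(c,cv2.COLOR_BGR2HSV)
    m=((hsv[...,2]>120)&(hsv[...,1]>40)&(hsv[...,0]<35)).astype(np.uint8)
    cs,_=cv2.findContours(m,cv2.RETR_EXTERNAL,cv2.CHAIN_APPROX_NONE)
    k=max(cs,key=cv2.contourArea); f=np.zeros_like(m); cv2.drawContours(f,[k],-1,1,-1)
    d=cv2.distanceTransform(f,cv2.DIST_L2,5)
    ys,xs=np.where(d>d.max()-0.5); o=np.array([xs.mean(),ys.mean()])
    k=k[:,0].astype(float); far=k[np.argmax(np.hypot(*(k-o).T))]
    mo=cv2.moments(f); cen=np.array([mo['m10'],mo['m01']])/mo['m00']
    tp=lambda p:(np.array(p)+.5)/s-.5+[x0,y0]
    P=ray(n,[tp(o),tp(far),tp(cen)],z,C)
    print('centre px',tp(o),'r px',d.max()/s,'origin',P[0].round(4),'tip',P[1].round(4),'yaw tip',np.arctan2(*(P[1]-P[0])[1::-1]),'yaw cen',np.arctan2(*(P[2]-P[0])[1::-1]),'len',np.hypot(*(P[1]-P[0])[:2]))
    cv2.drawContours(c,[k.astype(np.int32)[:,None]],-1,(0,0,255),1); cv2.circle(c,tuple(int(v) for v in o),4,(255,0,0),-1)
    return P,c
E
python3 - <<'E'
from m import *
im=cv2.imread('pics/top0.png')
P,c=cam_of(im,'top',(226,206,274,248),.021)
g=cv2.cvtColor(im,cv2.COLOR_BGR2HSV)[...,2]<75
for nm,(x0,y0,x1,y1) in {'tray':(295,150,372,265),'tray2':(376,160,460,275),'bin':(222,195,282,260)}.items():
    m=np.zeros(g.shape,np.uint8); m[y0:y1,x0:x1]=g[y0:y1,x0:x1]
    m=cv2.morphologyEx(m,cv2.MORPH_OPEN,np.ones((3,3)))
    k=max(cv2.findContours(m,cv2.RETR_EXTERNAL,cv2.CHAIN_APPROX_NONE)[0],key=cv2.contourArea)
    W=ray('top',k[:,0],.018)[:,:2]; r=cv2.minAreaRect((W*1000).astype(np.float32)); print(nm,r,cv2.boxPoints(r).round())
t=cv2.resize(im[150:265,222:372],None,fx=4,fy=4,interpolation=cv2.INTER_CUBIC)
v=np.zeros((600,800,3),np.uint8); h,w=c.shape[:2]; v[:h,:w]=c
t=cv2.resize(t,(400,int(t.shape[0]*400/t.shape[1]))); v[:t.shape[0],400:]=t
cv2.imwrite('pics/crop1.png',v[:420])
E
```

```text
centre px [248.25  226.125] r px 7.8750033 origin [0.4783 0.0442 0.021 ] tip [0.5033 0.0821 0.021 ] yaw tip 0.9867651022215652 yaw cen 1.0224538365126183 len 0.045440707961878456
tray ((536.0081787109375, -213.36282348632812), (293.88079833984375, 150.9215850830078), 6.53480339050293) [[ 381. -155.]
 [ 399. -305.]
 [ 691. -272.]
 [ 673. -122.]]
tray2 ((500.9495849609375, -464.222900390625), (294.2625427246094, 153.634033203125), 8.107463836669922) [[ 344. -409.]
 [ 366. -561.]
 [ 657. -520.]
 [ 636. -367.]]
bin ((473.0396728515625, 46.73918151855469), (151.76434326171875, 151.96502685546875), 86.9502182006836) [[393. -25.]
 [545. -33.]
 [553. 118.]
 [401. 127.]]
```

View pics/crop1.png

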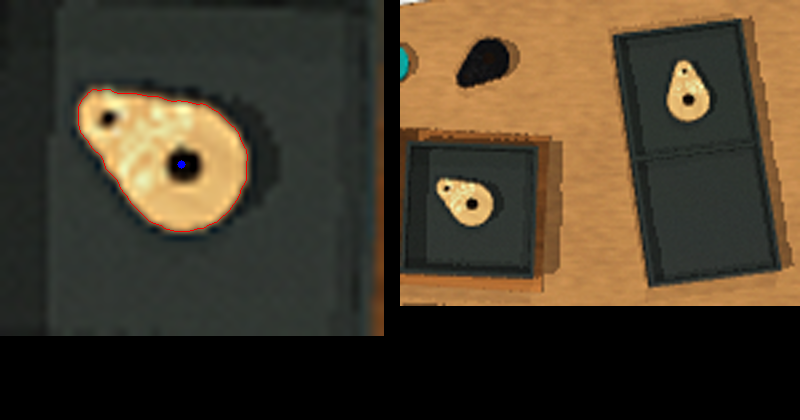

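The crop confirms it: the plywood cam is in the right-hand bin with its centre at pixel (248,226), and tray_cam has a cam sample in its far half. The tray centre is at y = -0.213, so it is the tray in use.

```bash
cat > g.py <<'E'
from h import *
from scipy.spatial.transform import Rotation as Ro
def go(x,y,z,yaw):
    s=status.state(); q=s['tool_rot']; R=Ro.from_quat([q[1],q[2],q[3],q[0]]).as_matrix()
    d=R.T@(np.array([x,y,z])-s['tool_pos']); j=np.arctan2(R[1,1],R[0,1])
    e=(yaw-j+np.pi/2)%np.pi-np.pi/2      # world yaw change
    t=-np.degrees(e)/8                    # tool x points down
    print('t',s['time'],'pos',s['tool_pos'].round(4),'jawyaw',j.round(3),'x axis',R[:,0].round(3),'\nrow',d.round(4),t.round(3),'(or',(t+22.5).round(2),(t-22.5).round(2),') F',s['contact_force'].round(1),'w',s['gripper_width'], 'j',s['joint_pos'].round(2))
E
python3 -c "
from g import *
go(.478,.044,.15,1.0+np.pi/2)"
```

```text
t 0.15 pos [0.1373 0.6092 0.218 ] jawyaw 1.349 x axis [-0.001 -0.002 -1.   ] 
row [ 0.0687 -0.4763  0.4567] -8.75 (or 13.75 -31.25 ) F [ 0.2 -1.1  0.1] w 0.9996522565466018 j [ 1.23  0.05  1.61 -0.    1.48 -0.12]
```

Request:
drive_tool([
  [0.04,-0.476,0.457,13.75],
  [0.04,-0.476,0.457,13.75],
  [0.04,-0.476,0.457,13.75],
  [0.04,-0.476,0.457,13.75],
  [0.04,-0.476,0.457,13.75],
  [0.04,-0.476,0.457,13.75],
  [0.04,-0.476,0.457,13.75],
  [0.04,-0.476,0.457,13.75],
  [0.04,-0.476,0.457,13.75],
  [0.04,-0.476,0.457,13.75],
  [0.04,-0.476,0.457,13.75],
  [0.04,-0.476,0.457,13.75],
], fingers=0.065)

```text
time: 1.35
tool_pos: [0.4476, 0.095, 0.1826]
tool_rot: [0.374, 0.601, 0.374, -0.6]
contact_force: [1.2, 0.4, -0.4]
gripper_width: 0.76
```

```bash
python3 -c "
from g import *
go(.478,.044,.15,1.0+np.pi/2)"
```

```text
t 1.35 pos [0.4476 0.095  0.1826] jawyaw -0.457 x axis [ 0.001  0.    -1.   ] 
row [0.0326 0.0498 0.0323] 0.812 (or 23.31 -21.69 ) F [ 1.2  0.4 -0.4] w 0.7601380649359639 j [ 0.05 -0.34  2.03  0.    1.46  0.5 ]
```

Request:
drive_tool([
  [0.02,0.03,0.02,0.5],
  [0.02,0.03,0.02,0.5],
  [0.02,0.03,0.02,0.5],
  [0.02,0.03,0.02,0.5],
])

```text
time: 1.75
tool_pos: [0.4651, 0.0667, 0.163]
tool_rot: [0.355, 0.612, 0.355, -0.612]
contact_force: [-0.9, -0.2, -0.2]
gripper_width: 0.763
```

```bash
python3 -c "
from g import *
go(.478,.044,.10,1.0+np.pi/2)
C=cal('wrist'); im=viewer.grab_frame('wrist'); cv2.imwrite('pics/w1.png',im)
p=np.array([.478,.044,.021]); u=C[1]@(C[2]@p+C[3]); print(u/u[2], (-C[2].T@C[3]))
"
```

```text
t 1.75 pos [0.4651 0.0667 0.163 ] jawyaw -0.52 x axis [ 0.  0. -1.] 
row [0.063  0.0224 0.0133] 0.367 (or 22.87 -22.13 ) F [-0.9 -0.2 -0.2] w 0.7631232257266659 j [-0.02 -0.29  2.02  0.    1.41  0.5 ]
[273.76872902 189.7386786    1.        ] [0.50255817 0.12918718 0.31921328]
```

View pics/w1.png

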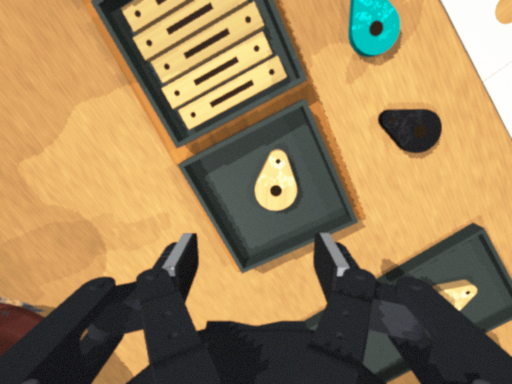

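The wrist view shows the cam's hole at (276,190) against a predicted (274,190), which is about 2 mm off. I'll refine the position from this picture.

```bash
python3 -c "
from m import *
from g import go
im=cv2.imread('pics/w1.png')
P,_=cam_of(im,'wrist',(245,140,308,220),.021)
yaw=np.arctan2(*(P[2]-P[0])[1::-1]); go(P[0][0],P[0][1],.08,yaw+np.pi/2)
"
```

```text
centre px [275.40625 188.75   ] r px 21.345934 origin [0.4804 0.0443 0.021 ] tip [0.5052 0.0834 0.021 ] yaw tip 1.0063320349028024 yaw cen 1.0299548504471947 len 0.04633227581547483
t 1.8 pos [0.4652 0.0669 0.1632] jawyaw -0.519 x axis [ 0.001  0.    -1.   ] 
row [0.0832 0.0243 0.0122] 0.157 (or 22.66 -22.34 ) F [ 0.5 -1.1  0.2] w 0.760831782746437 j [-0.02 -0.29  2.02  0.    1.41  0.5 ]
```

Request:
drive_tool([
  [0.03,0.024,0.012,0.25],
  [0.08,0.024,0.012,0.25],
  [0.08,0.024,0.012,0.25],
  [0.11,0.024,0.012,0.25],
  [0.12,0.024,0.012,0.25],
  [0.12,0.024,0.012,0.25],
  [0.12,0.024,0.012,0.25],
])

```text
time: 2.5
tool_pos: [0.4812, 0.044, 0.0445]
tool_rot: [0.344, 0.619, 0.344, -0.617]
contact_force: [-0.7, 0.0, -0.2]
gripper_width: 0.762
```

```bash
python3 -c "
from g import *
go(.4799,.0443,.031,1.015+np.pi/2)"
```

```text
t 2.5 pos [0.4812 0.044  0.0445] jawyaw -0.555 x axis [ 0.002 -0.    -1.   ] 
row [ 0.0135 -0.0013  0.0005] 0.008 (or 22.51 -22.49 ) F [-0.7  0.  -0.2] w 0.7622914499585475 j [-0.06 -0.11  2.08  0.    1.17  0.49]
```

Request:
drive_tool([
  [0.007,-0.001,0.0,0.0],
  [0.014,-0.001,0.0,0.0],
  [0.014,-0.001,0.0,0.0],
  [0.014,-0.001,0.0,0.0],
])

```text
time: 2.9
tool_pos: [0.4791, 0.0441, 0.0285]
tool_rot: [-0.344, -0.618, -0.344, 0.618]
contact_force: [-0.6, -0.8, -0.1]
gripper_width: 0.764
```

```bash
python3 -c "
from g import *
go(.4799,.0443,.029,1.015+np.pi/2)
cv2.imwrite('pics/w2.png',viewer.grab_frame('wrist'))"
```

```text
t 2.9 pos [0.4791 0.0441 0.0285] jawyaw -0.556 x axis [-0.001  0.    -1.   ] 
row [-0.0005  0.0006 -0.0006] 0.0 (or 22.5 -22.5 ) F [-0.6 -0.8 -0.1] w 0.7643661306044026 j [-0.06 -0.09  2.09  0.    1.14  0.49]
```

View pics/w2.png

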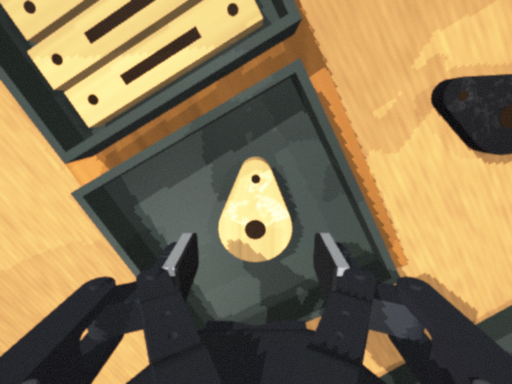

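```bash
python3 -c "
from g import *
C=cal('wrist'); s=status.state(); q=s['tool_rot']; R=Ro.from_quat([q[1],q[2],q[3],q[0]]).as_matrix()
for a in (.017,.01,.004,-.002,-.01,-.02):
  for b in (-.0325,.0325):
    for c in (-.011,.011):
      p=s['tool_pos']+R@[a,b,c]; u=C[1]@(C[2]@p+C[3]); print(a,b,c,(u/u[2])[:2].round(0),end=' ')
  print()
p=np.array([.4801,.0443,.021]); u=C[1]@(C[2]@p+C[3]); print((u/u[2])[:2], -C[2].T@C[3],C[2][2])
"
```

```text
0.017 -0.0325 -0.011 [206. 207.] 0.017 -0.0325 0.011 [207. 236.] 0.017 0.0325 -0.011 [301. 206.] 0.017 0.0325 0.011 [300. 236.] 
0.01 -0.0325 -0.011 [204. 210.] 0.01 -0.0325 0.011 [206. 241.] 0.01 0.0325 -0.011 [303. 210.] 0.01 0.0325 0.011 [301. 240.] 
0.004 -0.0325 -0.011 [202. 213.] 0.004 -0.0325 0.011 [204. 245.] 0.004 0.0325 -0.011 [304. 213.] 0.004 0.0325 0.011 [303. 245.] 
-0.002 -0.0325 -0.011 [200. 217.] -0.002 -0.0325 0.011 [202. 249.] -0.002 0.0325 -0.011 [306. 217.] -0.002 0.0325 0.011 [304. 249.] 
-0.01 -0.0325 -0.011 [198. 222.] -0.01 -0.0325 0.011 [200. 256.] -0.01 0.0325 -0.011 [309. 222.] -0.01 0.0325 0.011 [307. 256.] 
-0.02 -0.0325 -0.011 [194. 229.] -0.02 -0.0325 0.011 [196. 265.] -0.02 0.0325 -0.011 [312. 229.] -0.02 0.0325 0.011 [310. 264.] 
[254.12861223 226.12790754] [0.51910429 0.1052827  0.18491229] [-0.15168632 -0.24414571 -0.95780172]
```

The pads project somewhat nearer to the camera than expected, so I'll raise 2 mm, close, and judge by the opening reached.

Request:
drive_tool([
  [-0.002,0.0,0.0,0.0],
  [-0.002,0.0,0.0,0.0],
])

```text
time: 3.15
tool_pos: [0.4798, 0.044, 0.0313]
tool_rot: [0.344, 0.618, 0.343, -0.618]
contact_force: [0.6, 0.6, -0.3]
gripper_width: 0.761
```

Request:
drive_tool([
  [0,0,0,0],
  [0,0,0,0],
  [0,0,0,0],
  [0,0,0,0],
  [0,0,0,0],
], fingers=0.04)

```text
time: 3.65
tool_pos: [0.4793, 0.0441, 0.0307]
tool_rot: [-0.344, -0.618, -0.344, 0.618]
contact_force: [-0.1, -0.6, -0.2]
gripper_width: 0.465
```

```bash
python3 -c "
from g import *
go(.4799,.0443,.13,1.015+np.pi/2)
cv2.imwrite('pics/w3.png',viewer.grab_frame('wrist'))"
```

```text
t 3.65 pos [0.4793 0.0441 0.0307] jawyaw -0.556 x axis [-0. -0. -1.] 
row [-0.0993  0.0004 -0.0005] 0.001 (or 22.5 -22.5 ) F [-0.1 -0.6 -0.2] w 0.46468496475742155 j [-0.06 -0.09  2.09 -0.    1.14  0.49]
```

View pics/w3.png

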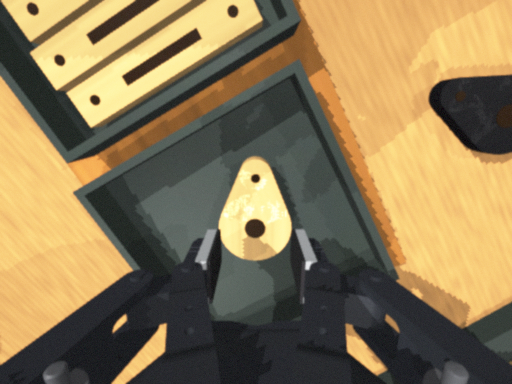

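```bash
python3 -c "
import cv2,numpy as np
a=cv2.imread('pics/w2.png')[215:325,150:350];b=cv2.imread('pics/w3.png')[190:300,150:350]
b=cv2.imread('pics/w3.png')[215:325,150:350]
v=np.vstack([a,b]); v=cv2.convertScaleAbs(v,alpha=1.8,beta=25)
cv2.imwrite('pics/c2.png',cv2.resize(v,None,fx=2.7,fy=2.7,interpolation=cv2.INTER_CUBIC))
v=cv2.imread('pics/top0.png')
"
```

```text
(no output)
```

View pics/c2.png

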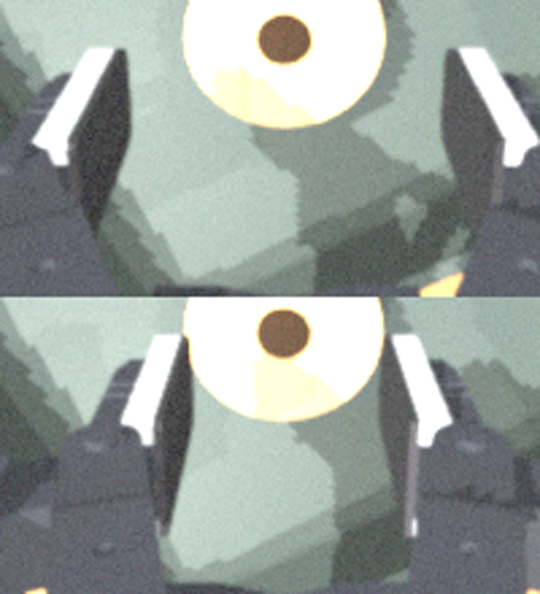

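```bash
python3 -c "
from g import *
C=cal('scene'); im=viewer.grab_frame('scene'); s=status.state(); q=s['tool_rot']; R=Ro.from_quat([q[1],q[2],q[3],q[0]]).as_matrix()
for a in (.017,-.002,-.02,-.056):
  for b in (-.02,.02):
    p=s['tool_pos']+R@[a,b,0]; u=C[1]@(C[2]@p+C[3]); print(a,b,(u/u[2])[:2].round(1))
x0,y0=200,90
v=cv2.resize(im[y0:y0+110,x0:x0+140],None,fx=5,fy=5,interpolation=cv2.INTER_CUBIC)
cv2.imwrite('pics/s3.png',cv2.convertScaleAbs(v,alpha=1.5,beta=20))
"
```

```text
0.017 -0.02 [265. 158.]
0.017 0.02 [257.6 166.4]
-0.002 -0.02 [265.1 154.3]
-0.002 0.02 [257.6 162.8]
-0.02 -0.02 [265.1 150.7]
-0.02 0.02 [257.5 159.2]
-0.056 -0.02 [265.2 143.2]
-0.056 0.02 [257.4 151.8]
```

View pics/s3.png

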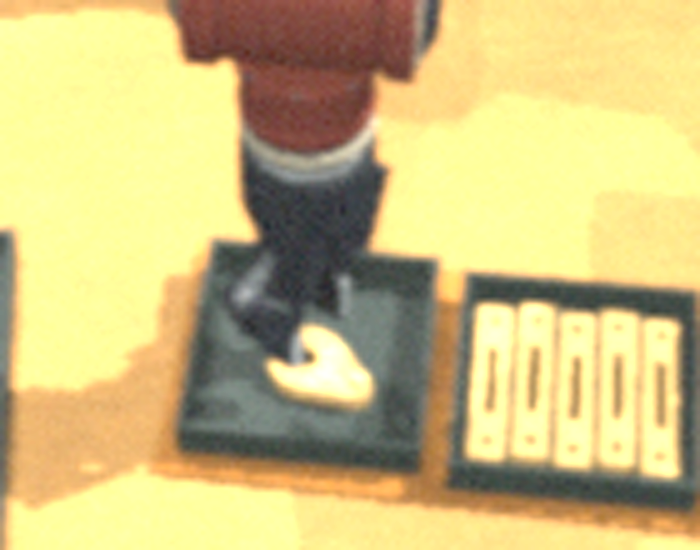

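```bash
python3 -c "
from g import *
A=cal('wrist');B=cal('scene')
Pa=A[1]@np.c_[A[2],A[3]];Pb=B[1]@np.c_[B[2],B[3]]
X=cv2.triangulatePoints(Pa,Pb,np.array([[295,218.5],[230,230.]]),np.array([[260,269.],[161.6,152.4]]));X=(X/X[3])[:3].T
print(X, np.linalg.norm(X[0]-X[1]), X.mean(0), status.state()['tool_pos'])
for x in X:
  for P in(Pa,Pb):
    u=P@np.r_[x,1];print(u[:2]/u[2])
"
```

```text
[[0.5048332  0.04145424 0.05106733]
 [0.47210823 0.06636152 0.05680762]] 0.04152404914877953 [0.48847072 0.05390788 0.05393748] [0.47930378 0.04409958 0.0306654 ]
[295.02305135 229.14464507]
[259.93401694 161.53781639]
[218.64172629 226.9335167 ]
[268.7806616 152.1843321]
```

Triangulating the tips from the wrist and scene views gives a pad gap of 41 mm, which matches the reported one. It puts the tips at z ≈ 0.054, about 40 mm higher than the stated 17 mm tip offset implies. The pads closed above the cam without touching it. I'll reopen and descend in guarded steps.

Request:
drive_tool([
  [0,0,0,0],
  [0,0,0,0],
  [0,0,0,0],
  [0.005,0.0,0,0],
  [0.01,0.0,0,0],
  [0.015,0,0,0],
  [0.02,0,0,0],
  [0.02,0,0,0],
  [0.02,0,0,0],
], fingers=0.065)

```text
time: 4.65
tool_pos: [0.4792, 0.0441, 0.0104]
tool_rot: [-0.344, -0.618, -0.344, 0.618]
contact_force: [0.1, 0.3, 1.1]
gripper_width: 0.756
```

```bash
python3 -c "
from g import *
go(.4799,.0443,.0,1.015+np.pi/2)
im=viewer.grab_frame('wrist');A=cal('wrist');cv2.imwrite('pics/w4.png',im)
v=np.vstack([im[150:330,130:380]]);cv2.imwrite('pics/c4.png',cv2.convertScaleAbs(cv2.resize(v,None,fx=3,fy=3,interpolation=cv2.INTER_CUBIC),alpha=1.6,beta=20))"
```

```text
t 4.65 pos [0.4792 0.0441 0.0104] jawyaw -0.556 x axis [-0.001  0.    -1.   ] 
row [ 0.0104  0.0005 -0.0006] 0.0 (or 22.5 -22.5 ) F [0.1 0.3 1.1] w 0.7563162100362283 j [-0.06 -0.06  2.1   0.    1.1   0.49]
```

View pics/c4.png

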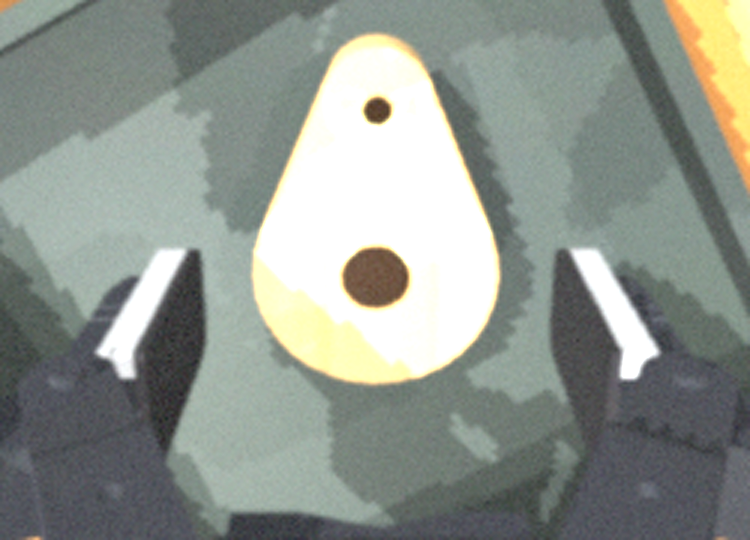

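Request:
drive_tool([
  [0.005,0.0,0,0],
  [0.01,0.0,0,0],
  [0.013,0,0,0],
  [0.015,0,0,0],
  [0.015,0,0,0],
  [0.015,0,0,0],
])

```text
time: 5.3
tool_pos: [0.4794, 0.0441, -0.0043]
tool_rot: [0.344, 0.618, 0.344, -0.618]
contact_force: [-0.2, -0.5, -0.5]
gripper_width: 0.763
```

Request:
drive_tool([
  [0,0,0,0],
  [0,0,0,0],
  [0,0,0,0],
  [0,0,0,0],
  [0,0,0,0],
], fingers=0.04)

```text
time: 5.8
tool_pos: [0.4802, 0.044, -0.0035]
tool_rot: [0.344, 0.618, 0.343, -0.618]
contact_force: [-0.3, 0.3, 5.8]
gripper_width: 0.532
```

Request:
drive_tool([
  [0,0,0,0],
  [0,0,0,0],
  [-0.003,0,0,0],
  [-0.01,0,0,0],
  [-0.02,0,0,0],
  [-0.04,0,0,0],
  [-0.06,0,0,0],
  [-0.06,0,0,0],
  [-0.06,0,0,0],
], fingers=0.02)

```text
time: 6.7
tool_pos: [0.4796, 0.0441, 0.0561]
tool_rot: [0.344, 0.618, 0.343, -0.618]
contact_force: [-1.2, 0.3, -1.0]
gripper_width: 0.53
```

```bash
python3 -c "
from g import *
th=.114
go(.536-.0725*np.cos(th)-.01,-.2134-.0725*np.sin(th),.10,1.67+np.pi/2)
im=viewer.grab_frame('wrist');cv2.imwrite('pics/w5.png',im)"
```

```text
t 6.7 pos [0.4796 0.0441 0.0561] jawyaw -0.556 x axis [ 0.001 -0.    -1.   ] 
row [-0.0439  0.1184  0.2392] -4.69 (or 17.81 -27.19 ) F [-1.2  0.3 -1. ] w 0.5297812656892513 j [-0.06 -0.13  2.08 -0.    1.19  0.49]
```

View pics/w5.png

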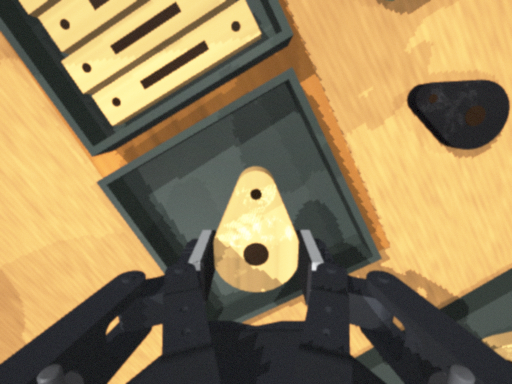

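The cam is held at 45 mm and level. Next I'll carry it over the empty compartment.

Request:
drive_tool([
  [-0.01,0.02,0.035,0],
  [-0.01,0.042,0.08,0],
  [-0.01,0.064,0.12,0],
  [-0.01,0.085,0.16,0],
  [-0.01,0.106,0.2,0],
  [-0.01,0.12,0.225,0],
  [-0.01,0.127,0.234,0],
  [-0.01,0.127,0.234,0],
  [-0.01,0.127,0.234,0],
  [-0.01,0.127,0.234,0],
])

```text
time: 7.75
tool_pos: [0.4636, -0.2201, 0.0651]
tool_rot: [-0.344, -0.618, -0.345, 0.618]
contact_force: [0.2, -0.1, -0.3]
gripper_width: 0.528
```

```bash
python3 -c "
from g import *
go(.464,-.2217,-.006,1.015+np.pi/2)"
```

```text
t 7.75 pos [ 0.4636 -0.2201  0.0651] jawyaw -0.554 x axis [-0.001  0.001 -1.   ] 
row [0.0711 0.0013 0.0012] 0.012 (or 22.51 -22.49 ) F [ 0.2 -0.1 -0.3] w 0.5281803569936782 j [-0.59 -0.06  2.    0.    1.21 -0.03]
```

Request:
drive_tool([
  [0.02,0,0,0],
  [0.04,0,0,0],
  [0.055,0,0,0],
  [0.062,0,0,0],
  [0.066,0,0,0],
  [0.068,0,0,0],
  [0.068,0,0,0],
  [0.068,0,0,0],
])

```text
time: 8.55
tool_pos: [0.4643, -0.2221, -0.0015]
tool_rot: [0.344, 0.618, 0.343, -0.618]
contact_force: [0.3, 0.4, 0.7]
gripper_width: 0.531
```

Request:
drive_tool([
  [0.001,0,0,0],
  [0.002,0,0,0],
  [0.002,0,0,0],
])

```text
time: 8.85
tool_pos: [0.4637, -0.2217, -0.0043]
tool_rot: [-0.344, -0.618, -0.344, 0.618]
contact_force: [-0.4, 0.3, 0.1]
gripper_width: 0.528
```

Request:
drive_tool([
  [0.001,0,0,0],
  [0.002,0,0,0],
  [0.002,0,0,0],
  [0.002,0,0,0],
])

```text
time: 9.25
tool_pos: [0.4638, -0.2217, -0.0064]
tool_rot: [-0.344, -0.618, -0.344, 0.618]
contact_force: [0.4, -0.3, -0.3]
gripper_width: 0.53
```

Request:
drive_tool([
  [0.001,0,0,0],
  [0.002,0,0,0],
  [0.002,0,0,0],
  [0.002,0,0,0],
])

```text
time: 9.65
tool_pos: [0.4639, -0.2218, -0.0075]
tool_rot: [-0.344, -0.618, -0.344, 0.618]
contact_force: [-2.1, 1.0, 5.0]
gripper_width: 0.533
```

The cam touches the floor (5 N at z -0.0075, as predicted). I'll release it and retreat straight up.

Request:
drive_tool([
  [0,0,0,0],
  [0,0,0,0],
  [0,0,0,0],
  [0,0,0,0],
  [-0.01,0,0,0],
  [-0.03,0,0,0],
  [-0.07,0,0,0],
  [-0.12,0,0,0],
  [-0.15,0,0,0],
  [-0.15,0,0,0],
  [-0.15,0,0,0],
], fingers=0.062)

```text
time: 10.75
tool_pos: [0.4643, -0.222, 0.1431]
tool_rot: [0.344, 0.618, 0.343, -0.618]
contact_force: [-0.6, 0.2, -1.0]
gripper_width: 0.729
```

```bash
python3 -c "
from m import *
s=status.state();print(s['tool_pos'],s['contact_force'],s['gripper_width'])
C=cal('wrist');im=viewer.grab_frame('wrist');cv2.imwrite('pics/w6.png',im)
p=np.array([.464,-.222,.017]);u=C[1]@(C[2]@p+C[3]);u=(u/u[2])[:2];print(u)
x,y=map(int,u);P,_=cam_of(im,'wrist',(x-40,max(y-60,0),x+40,y+40),.017,C)
d=P[0][:2]-[.536,-.2134];a=.114;print('in tray frame',np.array([[np.cos(a),np.sin(a)],[-np.sin(a),np.cos(a)]])@d)"
```

```text
[ 0.4642608  -0.22200297  0.14308368] [-0.64590518  0.19008032 -0.95931092] 0.7286553110679445
[253.68789934 182.13858183]
centre px [254.875 182.125] r px 22.69322 origin [ 0.4651 -0.2227  0.017 ] tip [ 0.4905 -0.1834  0.017 ] yaw tip 0.9959304239503037 yaw cen 1.0127423532235795 len 0.0467302941246052
in tray frame [-0.07149741 -0.00113912]
```

View pics/w6.png

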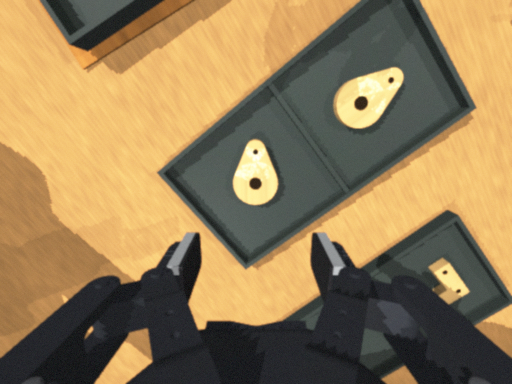

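The cam (255,182) lies flat in the near compartment beside the sample (361,103), and the gripper is clear.

```bash
python3 -c "
from h import *
print(manip.job_done())"
```

```text
the job is handed in; nothing more can be done
None
```

The plywood cam, which matches the sample in the tray by the bins (tray centre y = -0.213), is now in that tray's empty compartment. I handed the job in at about 10.8 s of the 34 s allowed.

**Last checks:**
- The wrist picture puts the cam's origin at (-0.0715, -0.001) m in the tray's frame, about 1 mm from the compartment's centre.
- Its outline there measures the full 46.7 mm, so it lies flat. It was set down on floor contact (5 N) at the predicted height.
- The gripper was clear, at z = 0.143 with no contact force. The arm never went near the bracket, but I didn't re-measure it.

**What disagreed:**
- **Tool offset:** the fingertips stood about 40 mm higher than the stated tool frame implies. The first closing shut on air above the cam without touching it. I found this by triangulating the tips from the wrist and scene views, then descended in small guarded steps.
- **Grip width:** the gripper read 45 mm on the 48 mm round end. The cam stayed level and did not slip.

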